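Snap the retaining clip onto the idler spindle

ROBOT

A 6-joint arm with a two-finger parallel gripper is mounted at the origin on a cart in front of the work surface, level with it; the furniture and walls round the work are solid. World frame = base frame: x ahead of the robot, y to its left, z up, the work surface at z = 0. Lengths are in mm, angles in rad, forces in N, time in s.
With the tool pointing down it reaches from about 350 to 875 mm from the base axis. Payload 4.2 kg.
Tool frame: the origin (TCP) lies on the mounting face of the last link; the fingertips stand 173 mm ahead of it and the grasp point (between the pads) lies grip_point_offset ahead of it (grip_point_offset is the distance from the TCP to the grasp point, in mm); z points along the fingers, y is the line along which they close (so a half turn about z gives the same grasp; the last joint's range is limited). The gripper opens to 85 mm and grips with 20 to 120 N. Pads are 22 mm wide; open, the fingers measure 114 mm over their backs; the gripper's body (76 mm by 85 mm) begins 54 mm behind the grasp point. The pads swing forward as they close: fully open they stand 13 mm farther back than shut.
Start: joints at [1.565, 0.385, 0.008, 0, -1.194, -0.259], TCP at [163.541, 603.203, 404.712] pointing down, gripper open.
Joint ranges: [-3.14, 3.14], [-1.21, 2.06], [-1.07, 1.41], [-3.16, 2.05], [-2.99, -0.16], [-3.1, 3.1]. Speed limits (rad/s): [2.79, 2.79, 3.14, 3.14, 3.14, 3.14].

INTERFACE

Orientations are given as a unit quaternion [x, y, z, w].
In Python, from bench import read_state, get_image, job_done, recognise, place_of, grip_point_offset gives the robot as it stands. The module is installed in compiled form; this text tells all that it offers.
- The arm moves only by the tool carry_out, never from a script. Its arguments are lists of equal length, an entry for each row: "slide": the shift along the tool's x, y, z in m, a list of three; "roll": the turn about the tool's z in degrees; "claw": the finger opening in m, from 0 to 0.0854. A call has 1 to 8 rows; each row is the pose to reach, as a shift and turn from the pose commanded when the call began, along the tool's axes at that moment; what a row does not reach only later rows make up. A row lasts 1/8 s, in which the tool goes at most 62.5 mm and 10.7 degrees, less where a joint would pass 70% of its speed; a pose out of reach is approached as far as the arm can. A call with a gripper value outside its range is refused whole. The fingers move at their own pace and stop on an object; the grip force is fixed at half the most. Time passes only in rows, so rows that repeat a pose let the fingers close. It gives the time, the measured TCP pose, the force, the opening and the grip force at its end, in the units of the state.
- read_state(): the state, without advancing time (a new reading comes with each control period).
- get_image(name): name is "scene" or "top" or "wrist"; returns a dict with "img" (480x640x3 uint8, red, green, blue), "z_map" (480x640 float32, mm along the optical axis (not along the pixel's ray), 0 where there is no reading), "mtx" (3x3 intrinsics, pixels), "k1" (the pictures are not rectified: a ray, as slopes to the right and down, at radius r is drawn at 1 + k1 r^2 times it, then the intrinsics apply), "world_from_camera" (4x4, takes a point from camera to world coordinates); the wrist camera has in their place "T_tool_cam" (4x4, takes a point from camera to tool coordinates, whose origin is the TCP and whose axes are the flange's). Camera axes: x right, y up, looking along -z (the intrinsics and any distortion apply to the point x, -y, -z); pixel columns grow to the right and rows downward; lengths in mm; the calibration is good to about 2 mm. A picture is of the moment at which its call begins: read the wrist's pose just before it.
- job_done(): hands the job in; it is judged then, once.
Trained networks look in a picture, given as the dict that the camera call returned (one of the last four; its "shot" number tells which), for a name from the list of things; names that differ only in an ending like _2 or _b are one class to them, and where a whole thing is asked for, a point or a joint stands for the part that bears it (a point fixed in the world has none). Each returns a list of dicts, best first, with "conf" (0 to 1); they miss things now and then, are a little off and sometimes report something else, mostly with a low value. They report only what shows in the picture. A call takes as long as a camera call. They do not tell look-alikes from the thing itself.
- recognise(picture, thing): "at" ([column, row] in pixels, amid what is visible of it).
- place_of(picture, thing): "at" ([column, row] in pixels: a listed point, or the origin of a listed thing).
The state is a dict: "clock": time; "joints": joint angles; "joint_vel": joint speeds; "joint_efforts": joint torques, N m; "position": TCP position; "ee_rot": TCP orientation; "contact_force": force on the tool from outside, world axes, zero at the start; "wrist_torque": the same for the moment, N m; "gripper_width": finger opening in mm; "grasp_force": force on a finger pad.
Only numpy, scipy, OpenCV 4.12 (cv2) and the standard library are available. Lean on these libraries where they do the work, as an engineer would, in place of code of your own. Each camera call takes 0.05 s, during which the arm holds its last target. There are 200 camera calls.

TASK

The roller of the belt tensioner has lost its retainer: pick up the red-handled spring clip, hold it level just above the roller's top on the side away from the blue guard plate, and push it sideways, towards the guard, into the spindle groove under the steel head until it snaps fully home, then let go of it. The roller slides back until it meets its rubber buffer before the clip snaps, so push by feel and never harder than 16 N. Do not disturb the screwdriver and the white machine heads.

Things in the scene. Friction and masses are not known exactly. Their poses are not given: they have to be found in the camera images.
- tensioner: fixed grey base plate 184x104x12 mm on the worktop with two steel guide rails and, at its +x end, an upright blue guard plate (90 mm wide, top 71 mm above the worktop, its near face 100 mm in +x from the origin). Origin: underside of the base; +x points to the guard; z up.
- idler: black rubber roller, 60 mm diameter, flat top 55 mm above the worktop, with a steel spindle above it. It slides along the tensioner's +x (towards the guard) with about 3 N friction up to a rubber buffer, which is met somewhere from 3 to 44 mm beyond where it stands at the start, and stays where it is left. Origin: on the spindle axis, 12 mm above the worktop; axes as the tensioner's.
- buffer (a joint): compression (m) of the rubber buffer that ends the travel of the roller: 0 unloaded, 8 N of push towards the guard for each mm.
- groove (a point): centre of the spindle's round groove, 60 mm above the worktop. Groove 14 mm in diameter, 10 mm high, from the roller's top up to the round steel head (20 mm diameter, top 74 mm above the worktop). It moves with the roller; +x points to the guard.
- clip: steel spring clip, 75 g, flat on the worktop: 6 mm thick, 35 mm wide over its arm tips. Origin: on the underside below the seat centre; z up; the mouth opens to +x (arm tips 19 mm from the origin), the stem and red handle lie to -x. The 9 mm throat between the sprung arms, 8 mm in +x of the origin, springs over the groove at a push of about 7 to 11 N, which then drops suddenly.
- clip_seat (a point): centre of the clip's round seat, half-way up its 6 mm thickness, where the groove's centre comes to lie when the clip is home; axes as clip.
- clip_handle (a point): grasp point on the red upright square handle (18x18 mm, 44 mm tall from the clip's underside): on its axis, 25 mm above the clip's underside, 50 mm in -x from the seat; axes as clip.
- screwdriver: red-handled screwdriver, 197 mm long, 24 mm high, loose bystander; origin at its underside.
- head_a: white machine head, 48x31x33 mm, loose bystander; origin at its underside.
- head_b: white machine head, 48x31x33 mm, loose bystander; origin at its underside.
Not all that is in view belongs to the job. Leave any orange or purple look-alike of the clip alone.

How it is judged:
By the outcome, as a careful person would: the job done as asked, in the order asked, and still so for the second after the job is handed in, with the robot touching nothing.
It also fails if it takes over 56 s, if anything falls off the work surface, if the arm or the gripper's body presses on something with over 40 N, if the wrist force passes 120 N, or if a joint passes its speed limit or range.

## Working session

There is one attempt and no reset: what is moved stays moved. The work goes in short steps, Python scripts to look and compute and a tool call to move; the robot and the scene stay as the last step left them, time stands still between calls to the robot, and variables do not carry over. Pictures are saved under pics/ and viewed, at most 10 in all, crops included, and the job is handed in when it is done.

Besides the shell and the picture viewer there is one more tool, called after "Emit:" in YAML: its name, and indented under it one key for each argument. carry_out: Moves the arm, as the interface text tells. Its arguments: {"type":"object","properties":{"slide":{"type":"array"},"roll":{"type":"array"},"claw":{"type":"array"}},"required":["slide","roll","claw"]}

```bash
mkdir -p pics
cat > h.py <<'E'
import numpy as np, cv2
from scipy.spatial.transform import Rotation as R
from bench import *
def T(s):
    M=np.eye(4); M[:3,:3]=R.from_quat(s['ee_rot']).as_matrix(); M[:3,3]=s['position']; return M
def snap(n):
    s=read_state(); p=get_image(n)
    p['W']=p['world_from_camera'] if n!='wrist' else T(s)@p['T_tool_cam']
    return p
def ray(p,uv):
    K=p['mtx']; d=np.array([(uv[0]-K[0,2])/K[0,0],(uv[1]-K[1,2])/K[1,1]]); q=d.copy()
    for _ in range(20): q=d/(1+p['k1']*(q@q))
    return np.array([q[0],-q[1],-1.])
def atz(p,uv,z):
    W=np.array(p['W']); d=W[:3,:3]@ray(p,uv); o=W[:3,3]; return o+d*(z-o[2])/d[2]
def depth(p,uv):
    W=np.array(p['W']); u,v=int(round(uv[0])),int(round(uv[1])); z=p['z_map'][v,u]
    return W[:3,:3]@(ray(p,uv)*z)+W[:3,3]
def save(p,f): cv2.imwrite('pics/'+f,cv2.cvtColor(p['img'],cv2.COLOR_RGB2BGR))
E
cat > a.py <<'E'
from h import *
np.set_printoptions(precision=1,suppress=True)
s=read_state(); print(s['clock'],s['position'],s['ee_rot'],grip_point_offset,s['gripper_width'])
for n in('top','scene'):
    p=snap(n); save(p,n+'0.png')
    for t,z in(('clip',0),('clip_seat',3),('clip_handle',25),('groove',60),('idler',12),('tensioner',0),('screwdriver',0),('head_a',0)):
        for r in place_of(p,t)[:3]:
            print(n,t,r['conf'],np.array(r['at']),atz(p,r['at'],z),depth(p,r['at']))
E
python3 a.py
```

```text
0.0 [163.5 603.  403.6] [ 1.  -0.1 -0.   0. ] 154.70000000000002 85.5035463799957
top clip 0.94 [372.6 248. ] [568.2 105.1   0. ] [568.2 105.2   0.9]
top clip 0.85 [295.3 264.8] [538.1 255.9   0. ] [538.1 256.   -0.6]
top clip 0.76 [272.6 339.2] [395.3 301.7   0. ] [395.8 301.4   3.4]
top clip_seat 0.8 [298.1 262. ] [543.4 250.2   3. ] [543.4 250.4   0.6]
top clip_seat 0.75 [375.1 241.6] [580.4 100.3   3. ] [580.5 100.1   1.2]
top clip_seat 0.68 [274.9 341.7] [390.9 297.    3. ] [390.3 297.4  -0.6]
top clip_handle 0.88 [285.6 286.2] [497.6 273.2  25. ] [498.3 271.6  44.5]
top clip_handle 0.86 [338.  272.7] [521.5 173.9  25. ] [521.6 174.4  45. ]
top clip_handle 0.69 [396.7 226.9] [606.3  61.2  25. ] [604.7  64.   42.6]
top groove 0.88 [479.4 241.9] [573.2 -81.5  60. ] [572.4 -76.8  74.2]
top idler 0.67 [466.8 237.8] [584.2 -73.7  12. ] [581.2 -59.9  57.4]
top tensioner 0.68 [471.1 252. ] [557.3 -84.7   0. ] [555.4 -67.5  55.3]
top tensioner 0.3 [287.2 286.2] [496.8 272.2   0. ] [498.2 268.6  44.6]
top screwdriver 0.83 [207.1 291.5] [489.  428.4   0. ] [489.5 425.3  12.1]
top head_a 0
[... 602 characters left out ...]
7   3. ] [494.  263.5  33.2]
scene clip_handle 0.95 [393.7 261. ] [608.2  64.7  25. ] [600.   62.4  35. ]
scene clip_handle 0.84 [273.4 262.2] [503.6 269.4  25. ] [495.  263.6  37.3]
scene clip_handle 0.84 [326.3 274.5] [521.6 165.6  25. ] [513.7 161.7  36. ]
scene groove 0.79 [467.3 290.4] [574.2 -85.   60. ] [564.8 -85.7  71.6]
scene idler 0.83 [460.7 303.6] [578.6 -80.2  12. ] [546.  -82.9  54.2]
scene tensioner 0.66 [461.1 316.8] [559.8 -89.2   0. ] [548. -90.  16.]
scene screwdriver 0.82 [201.1 252.1] [479.3 424.6   0. ] [469.  414.6  15.8]
scene screwdriver 0.56 [357.4 221.3] [695.6 178.6   0. ] [681.1 172.9  16.3]
scene head_a 0.59 [359.9 220.5] [700.1 174.9   0. ] [696.5 173.5   4. ]
```

View pics/top0.png

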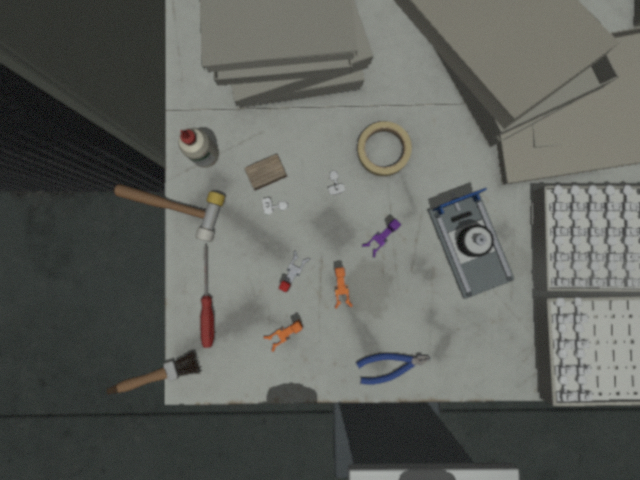

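View pics/scene0.png

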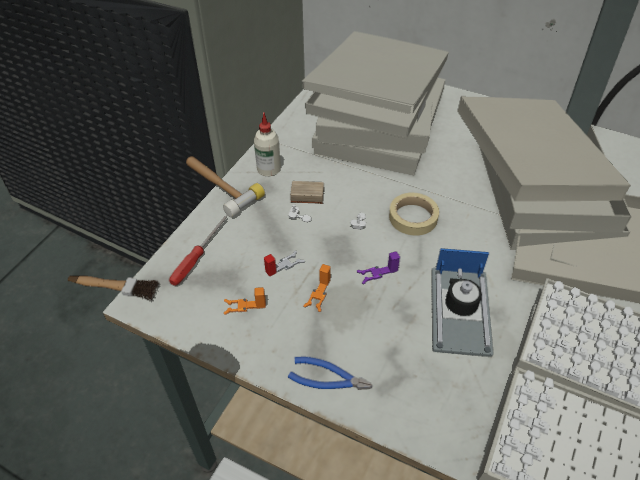

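The red clip's handle is at top-view pixel (285,286) and its seat at (298,262). The orange and purple ones are look-alikes. The roller is at (479,240) and the blue guard at (465,200).

```bash
cat > b.py <<'E'
from h import *
np.set_printoptions(precision=2,suppress=True)
s=read_state(); M=T(s); print(M, np.degrees(np.arctan2(M[1,0],M[0,0])),s['joints'])
for n in ('top','scene'):
    p=snap(n); h=cv2.cvtColor(p['img'],cv2.COLOR_RGB2HSV)
    m=cv2.inRange(h,(100,120,40),(130,255,255))
    P=np.array([depth(p,(u,v)) for v,u in np.argwhere(m>0)])
    P=P[(P[:,0]>600)&(P[:,1]<0)&(P[:,2]>15)&(P[:,2]<80)]
    q=P[P[:,2]>60] if n=='top' else P
    vx,vy,x0,y0=cv2.fitLine(q[:,:2].astype(np.float32),cv2.DIST_HUBER,0,.01,.01).ravel()
    print(n,len(q),q.mean(0),q.min(0),q.max(0),'guard line angle',np.degrees(np.arctan2(vy,vx)))
    m=cv2.inRange(h,(0,150,60),(6,255,255))|cv2.inRange(h,(175,150,60),(180,255,255))
    P=np.array([depth(p,(u,v)) for v,u in np.argwhere(m>0)])
    q=P[(np.hypot(P[:,0]-498,P[:,1]-270)<40)]; q=q[q[:,2]>38]; print('red top',len(q),q.mean(0))
E
python3 b.py
```

```text
[[  0.97  -0.26  -0.   163.56]
 [ -0.26  -0.97  -0.   603.19]
 [ -0.     0.    -1.   404.71]
 [  0.     0.     0.     1.  ]] -15.173932767022846 [ 1.56  0.38  0.01 -0.   -1.19 -0.26]
top 105 [650.29 -43.61  70.82] [637.17 -79.02  64.94] [663.43 -10.87  74.76] guard line angle -70.019066
red top 62 [499.32 274.15  44.13]
scene 980 [649.51 -53.91  45.11] [625.26 -94.61  15.1 ] [667.93 -12.57  73.94] guard line angle -69.929016
red top 71 [494.52 272.47  43.01]
```

Emit:
carry_out:
  slide:
    - [0.04, 0.02, 0.01]
    - [0.09, 0.05, 0.02]
    - [0.145, 0.08, 0.035]
    - [0.2, 0.112, 0.05]
    - [0.255, 0.143, 0.065]
    - [0.31, 0.174, 0.08]
    - [0.365, 0.205, 0.09]
    - [0.4, 0.225, 0.1]
  roll: [0, 0, 2, 4, 6, 8, 10, 12]
  claw: [0.085, 0.085, 0.085, 0.085, 0.085, 0.085, 0.085, 0.085]

```text
clock: 2.0
position: [492.2, 279.7, 304.7]
ee_rot: [0.972, -0.236, 0.0, -0.0]
contact_force: [0.1, 0.6, 0.7]
gripper_width: 84.9
grasp_force: 0.0
```

```bash
cat > c.py <<'E'
from h import *
import sys
np.set_printoptions(precision=2,suppress=True)
s=read_state(); M=T(s); print(s['clock'],s['position'], np.degrees(np.arctan2(M[1,0],M[0,0])))
p=snap('wrist'); save(p,sys.argv[1])
for t,z in(('clip_seat',3),('clip_handle',25),('clip',0)):
    for r in place_of(p,t)[:3]: print(t,r['conf'],np.array(r['at']),atz(p,r['at'],z),depth(p,r['at']))
h=cv2.cvtColor(p['img'],cv2.COLOR_RGB2HSV)
m=cv2.inRange(h,(0,150,50),(6,255,255))|cv2.inRange(h,(175,150,50),(180,255,255))
P=np.array([depth(p,(u,v)) for v,u in np.argwhere(m>0)])
q=P[(np.hypot(P[:,0]-498,P[:,1]-270)<40)]; q=q[q[:,2]>40].astype(np.float32)
print('red top',len(q),q.mean(0),cv2.minAreaRect(q[:,:2]))
E
python3 c.py w1.png
```

```text
2.0 [492.16 279.71 304.69] -27.270219015310772
clip_seat 0.94 [464.  181.9] [474.92 165.84   3.  ] [473.97 165.07   0.24]
clip_seat 0.94 [500.2   5. ] [576.65 103.59   3.  ] [576.71 102.6    1.05]
clip_seat 0.87 [329.8 151.1] [543.61 248.22   3.  ] [543.29 248.31  -0.48]
clip_handle 0.97 [446.9 126. ] [524.04 169.32  25.  ] [527.6  175.14  45.08]
clip_handle 0.84 [396.  294.3] [421.75 251.08  25.  ] [433.48 250.31  44.93]
clip_handle 0.72 [324.3 225.5] [499.21 275.78  25.  ] [504.49 273.16  44.06]
clip 0.81 [354.7 324.9] [395.51 297.8    0.  ] [395.77 297.72   0.42]
clip 0.72 [465.7 180.7] [474.17 163.49   0.  ] [474.02 163.37  -0.43]
clip 0.69 [499.7   9.2] [574.52 103.14   0.  ] [574.5  103.45   0.62]Traceback (most recent call last):
  File "c.py", line 12, in <module>
    print('red top',len(q),q.mean(0),cv2.minAreaRect(q[:,:2]))
                                     ~~~~~~~~~~~~~~~^^^^^^^^^
cv2.error: OpenCV(4.12.0) /io/opencv/modules/imgproc/src/convhull.cpp:143: error: (-215:Assertion failed) total >= 0 && (depth == CV_32F || depth == CV_32S) in function 'convexHull'
```

View pics/w1.png

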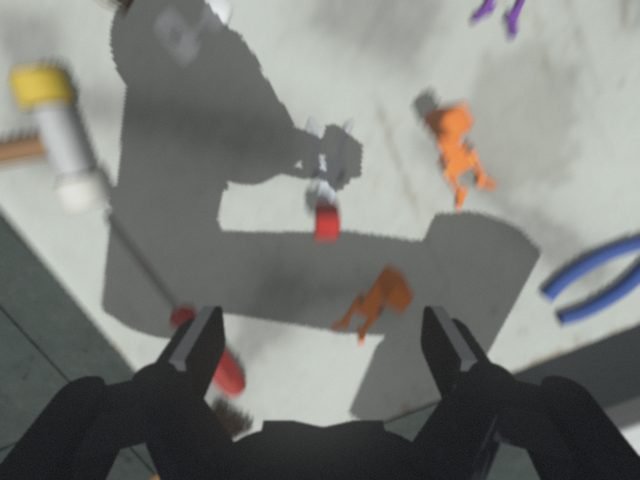

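The red handle is at (327,222) in the wrist view, with the clip's arms pointing up to about (330,130). I'll measure the handle top.

```bash
cat > c2.py <<'E'
from h import *
np.set_printoptions(precision=2,suppress=True)
p=snap('wrist'); i=p['img'].astype(int)
m=(i[...,0]>90)&(i[...,1]<.45*i[...,0])&(i[...,2]<.45*i[...,0])
m[:150]=0;m[260:]=0;m[:,:280]=0;m[:,380:]=0
uv=np.argwhere(m)[:,::-1]; P=np.array([depth(p,x) for x in uv])
print(len(P),P[:,2].min(),P[:,2].max())
q=P[P[:,2]>42].astype(np.float32); print(len(q),q.mean(0),cv2.minAreaRect(np.ascontiguousarray(q[:,:2])))
# anything above table nearby 3..8mm : steel
S=np.array([np.r_[depth(p,(u,v))] for v in range(105,215) for u in range(280,380)])
s=S[(S[:,2]>3)&(S[:,2]<12)]; print(len(s),s.mean(0))
c,e,_=cv2.fitLine(np.ascontiguousarray(s[:,:2],np.float32),cv2.DIST_HUBER,0,.01,.01).ravel()[:3]; print(np.degrees(np.arctan2(e,c)))
E
python3 c2.py
```

```text
486 41.37812911169806 273.76362109694463
484 [500.7  274.43  46.79] ((529.4441528320312, 259.305908203125), (15.434389114379883, 83.06455993652344), 62.21065902709961)
1729 [532.59 257.1    6.09]
-37.622364
```

Emit:
carry_out:
  slide:
    - [0.009, 0.001, 0.02]
    - [0.009, 0.001, 0.05]
    - [0.009, 0.001, 0.08]
    - [0.009, 0.001, 0.105]
    - [0.009, 0.001, 0.12]
    - [0.009, 0.001, 0.127]
    - [0.009, 0.001, 0.127]
    - [0.009, 0.001, 0.127]
  roll: [2, 3, 3, 3, 3, 3, 3, 3]
  claw: [0.085, 0.085, 0.085, 0.085, 0.085, 0.085, 0.085, 0.06]

```text
clock: 3.25
position: [498.5, 276.7, 178.7]
ee_rot: [0.966, -0.26, 0.001, -0.001]
contact_force: [0.9, 0.1, -0.9]
gripper_width: 69.0
grasp_force: 0.0
```

Emit:
carry_out:
  slide:
    - [0, 0, 0]
    - [0, 0, 0]
    - [0, 0, 0]
    - [0, 0, 0]
    - [0, 0, 0]
    - [0, 0, 0]
    - [0, 0, 0]
    - [0, 0, 0]
  roll: [0, 0, 0, 0, 0, 0, 0, 0]
  claw: [0.04, 0.03, 0.02, 0.01, 0.01, 0.01, 0.01, 0.01]

```text
clock: 4.25
position: [498.4, 276.5, 178.0]
ee_rot: [0.966, -0.26, 0.0, -0.0]
contact_force: [-0.4, -1.5, 4.1]
gripper_width: 17.2
grasp_force: 58.7
```

```bash
cat > d.py <<'E'
from h import *
import sys
np.set_printoptions(precision=2,suppress=True)
s=read_state(); M=T(s); print(s['clock'],s['position'], np.degrees(np.arctan2(M[1,0],M[0,0])),s['gripper_width'],s['grasp_force'],np.array(s['contact_force']))
p=snap('wrist'); save(p,sys.argv[1])
off=float(sys.argv[2]) if len(sys.argv)>2 else 0
for t,z in(('clip_seat',3+off),('clip_handle',25+off)):
    for r in place_of(p,t)[:3]:
        w=atz(p,r['at'],z); print(t,r['conf'],np.array(r['at']),w,depth(p,r['at']),'tool',(np.linalg.inv(M)@np.r_[w,1])[:3])
E
python3 d.py w2.png
```

```text
4.25 [498.37 276.47 178.  ] -30.16365354533155 17.161776803338213 58.70963752269745 [-0.35 -1.52  4.09]
clip_seat 0.69 [570.2 239.7] [473.48 166.17   3.  ] [471.62 164.89   0.29] tool [ 33.86 107.96 174.95]
clip_handle 0.71 [555.6 147.5] [523.82 170.83  25.  ] [530.69 179.84  42.31] tool [ 75.04  78.63 152.98]
clip_handle 0.66 [321.  332.8] [500.22 277.24  25.  ] [508.84 272.14  39.62] tool [  1.17  -1.51 153.  ]
```

View pics/w2.png

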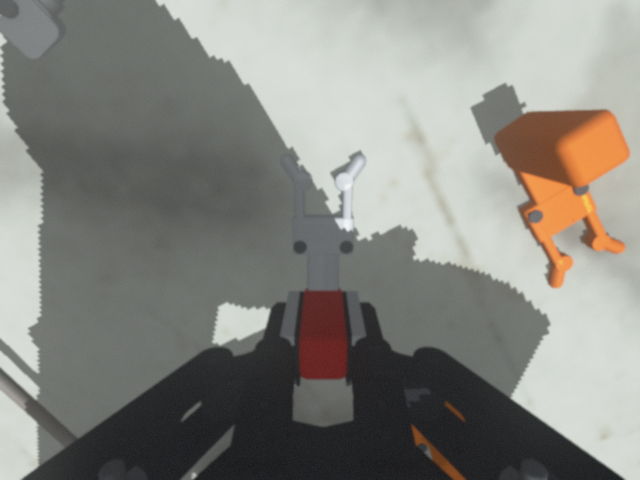

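Gripped cleanly: the clip lies straight along the tool x axis, with its arm tips at about (290,158) and (360,158). Next I lift it and measure again.

Emit:
carry_out:
  slide:
    - [0, 0, -0.005]
    - [0, 0, -0.02]
    - [0, 0, -0.045]
    - [0, 0, -0.07]
    - [0, 0, -0.09]
    - [0, 0, -0.1]
    - [0, 0, -0.1]
    - [0, 0, -0.1]
  roll: [0, 0, 0, 0, 0, 0, 0, 0]
  claw: [0.01, 0.01, 0.01, 0.01, 0.01, 0.01, 0.01, 0.01]

```text
clock: 5.4
position: [498.0, 276.1, 276.9]
ee_rot: [0.965, -0.26, -0.001, 0.001]
contact_force: [0.5, 1.1, -0.7]
gripper_width: 17.4
grasp_force: 58.5
```

```bash
cat > e.py <<'E'
from h import *
np.set_printoptions(precision=2,suppress=True)
s=read_state(); M=T(s); Mi=np.linalg.inv(M); print(s['position'],s['gripper_width'])
p=snap('wrist'); save(p,'w3.png'); np.save('w3d.npy',p['z_map'])
for t in('clip_seat','clip_handle'):
    for r in place_of(p,t)[:3]:
        w=atz(p,r['at'],M[2,3]-175 if t=='clip_seat' else M[2,3]-153); print(t,r['conf'],np.array(r['at']),'tool',(Mi@np.r_[w,1])[:3])
# all depth points in tool frame, between z 160 and 185, x>8
V,U=np.mgrid[100:380,220:420]
P=np.array([(Mi@np.r_[depth(p,(u,v)),1])[:3] for v,u in zip(V.ravel(),U.ravel())])
q=P[(P[:,2]>150)&(P[:,2]<200)&(P[:,0]>12)]
print(len(q),q.min(0),q.max(0),q.mean(0))
for a in range(12,75,6):
    k=q[(q[:,0]>=a)&(q[:,0]<a+6)]
    if len(k): print(a,len(k),'y',k[:,1].min(),k[:,1].max(),np.median(k[:,1]),'z',np.median(k[:,2]))
E
python3 e.py
```

```text
[497.98 276.09 276.87] 17.413658147656786
clip_seat 0.62 [478.7 191.5] tool [ 55.24  64.54 175.06]
clip_handle 0.97 [402.  315.2] tool [  9.41  31.06 153.04]
clip_handle 0.79 [453.5 132.1] tool [ 80.01  43.11 153.01]
clip_handle 0.62 [322. 331.] tool [  2.03  -1.1  153.  ]
5518 [ 12.   -18.12 150.15] [ 71.15  16.36 177.38] [ 40.36  -0.83 171.42]
12 646 y -16.014263041599207 14.235032735099537 -0.23496620570779214 z 171.3236111820795
18 392 y -7.817537182524177 6.014650799744402 -0.6839323600430305 z 171.91296349960015
24 477 y -13.768531585971061 11.925893995143497 -0.689560811662318 z 171.90102352847794
30 797 y -13.75834932686655 11.892150104850998 -0.692800389026047 z 171.51633417621034
36 815 y -13.59747382068116 12.193138580512255 -1.1192588386375633 z 171.8490095472222
42 685 y -13.835626479847974 11.965535311534552 -0.6992581411511765 z 172.1038006048012
48 288 y -12.835120165217404 10.987670466862369 -8.839179191939138 z 171.9892950121332
54 394 y -13.004044733616752 11.497104206695383 -5.787116456948837 z 171.97968328221214
60 628 y -16.994871417052195 15.128774457120699 -0.8939855266735037 z 172.20727951163553
66 396 y -18.119342215639165 16.361900549108043 -10.61160792740668 z 172.70295232264158
```

View pics/w3.png

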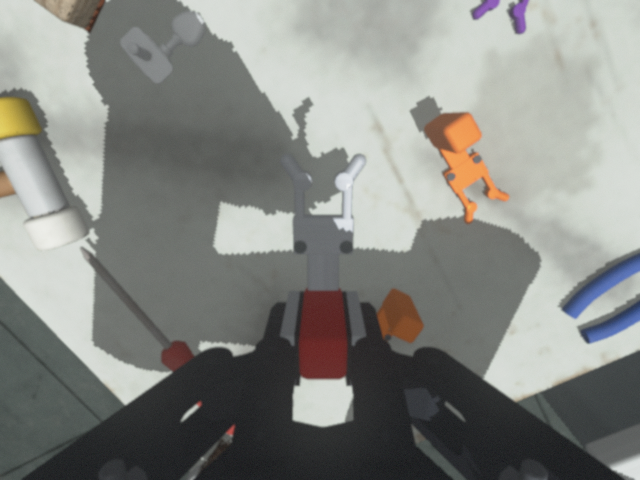

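Emit:
carry_out:
  slide:
    - [0.011, 0.022, 0]
    - [0.033, 0.063, 0]
    - [0.058, 0.11, 0]
    - [0.085, 0.16, 0]
    - [0.111, 0.21, 0]
    - [0.138, 0.26, 0]
    - [0.162, 0.307, 0]
    - [0.183, 0.347, 0]
  roll: [-4, -10, -17, -24, -31, -38, -45, -50]
  claw: [0.01, 0.01, 0.01, 0.01, 0.01, 0.01, 0.01, 0.01]

```text
clock: 6.55
position: [481.7, -117.5, 277.4]
ee_rot: [0.985, 0.173, -0.0, 0.0]
contact_force: [0.5, -0.1, -0.6]
gripper_width: 17.0
grasp_force: 58.4
```

Emit:
carry_out:
  slide:
    - [0, 0, 0]
    - [0, 0, 0]
  roll: [0, 0]
  claw: [0.01, 0.01]

```text
clock: 6.8
position: [482.0, -115.6, 277.4]
ee_rot: [0.985, 0.172, -0.0, -0.0]
contact_force: [0.2, 0.8, -0.4]
gripper_width: 17.3
grasp_force: 58.7
```

```bash
cat > f.py <<'E'
from h import *
import sys
np.set_printoptions(precision=2,suppress=True)
s=read_state(); M=T(s); Mi=np.linalg.inv(M); print(s['clock'],s['position'],np.degrees(np.arctan2(M[1,0],M[0,0])),np.array(s['contact_force']),s['gripper_width'])
for n in('wrist','top','scene'):
    p=snap(n); save(p,n[0]+sys.argv[1])
    for r in place_of(p,'groove')[:2]:
        w=atz(p,r['at'],60); print(n,'groove',r['conf'],np.array(r['at']),w,'tool',(Mi@np.r_[w,1])[:3])
    # head top: heights 71..77 near
    K=[]
    for v in range(0,480,1 if n!='wrist' else 2):
        for u in (range(0,640,2) if n=='wrist' else range(430,520)):
            if p['z_map'][v,u]>0: K.append(depth(p,(u,v)))
    K=np.array(K); c=np.array([573,-82])
    k=K[(np.hypot(*(K[:,:2]-c).T)<22)&(abs(K[:,2]-74)<4)].astype(np.float32)
    if len(k): 
        (cx,cy),r=cv2.minEnclosingCircle(np.ascontiguousarray(k[:,:2])); print('head',len(k),k.mean(0),cx,cy,r,'tool',(Mi@np.r_[k.mean(0),1])[:3])
    k=K[(np.hypot(*(K[:,:2]-c).T)<50)&(abs(K[:,2]-55)<3)].astype(np.float32)
    if len(k)>5: print('roller top',len(k),k.mean(0),cv2.minEnclosingCircle(np.ascontiguousarray(k[:,:2])))
E
python3 f.py 4.png
```

```text
6.8 [ 482.04 -115.61  277.35] 19.77610733671665 [ 0.15  0.83 -0.43] 17.320047212049573
wrist groove 0.74 [321.5  82.1] [576.96 -80.8   60.  ] tool [101.24  -0.58 217.29]
head 399 [578.04 -80.33  74.03] 578.0684204101562 -80.40910339355469 9.886963844299316 tool [102.41  -0.66 203.26]
roller top 2501 [578.92 -80.06  55.22] ((578.0706176757812, -80.44557189941406), 29.807554244995117)
top groove 0.6 [480.3 238.1] [580.07 -83.34  60.  ] tool [103.3    2.86 217.29]
head 98 [577.04 -79.61  74.13] 576.9376831054688 -79.9387435913086 9.908401489257812 tool [101.7   -1.68 203.16]
roller top 694 [576.94 -78.67  55.31] ((577.2445678710938, -80.1227798461914), 29.97744369506836)
scene groove 0.8 [466.7 289.8] [575.   -83.66  60.  ] tool [ 98.42   1.44 217.29]
scene groove 0.51 [463.9 303.8] [543.61 -88.37  60.  ] tool [ 67.29  -4.74 217.31]
roller top 33 [571.06 -73.98  54.14] ((572.1818237304688, -75.21659851074219), 12.552392959594727)
```

View pics/w4.png

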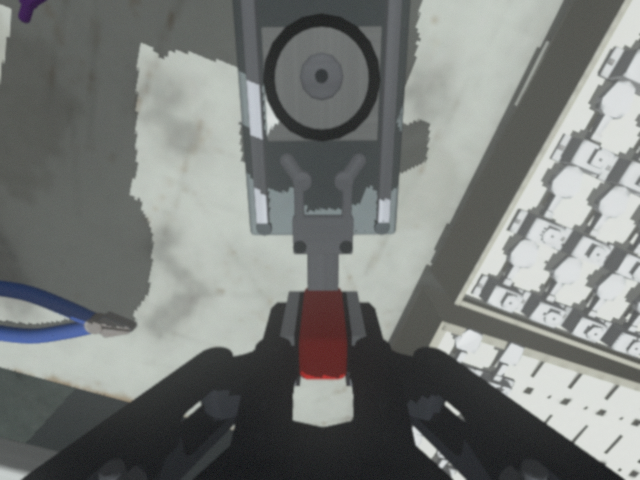

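The clip is in line with the spindle: seat at tool y -0.85, spindle at tool (102.4, -0.7), with a gap of about 50 mm. I'll lower it to groove height.

Emit:
carry_out:
  slide:
    - [0, 0, 0.01]
    - [0, 0, 0.022]
    - [0, 0, 0.034]
    - [0, 0, 0.042]
    - [0, 0, 0.0425]
    - [0, 0, 0.0425]
  roll: [0, 0, 0, 0, 0, 0]
  claw: [0.01, 0.01, 0.01, 0.01, 0.01, 0.01]

```text
clock: 7.85
position: [482.3, -115.6, 235.3]
ee_rot: [0.985, 0.172, 0.0, 0.0]
contact_force: [-0.4, 0.0, -0.2]
gripper_width: 17.4
grasp_force: 58.7
```

```bash
cat > g.py <<'E'
from h import *
np.set_printoptions(precision=2,suppress=True)
s=read_state(); M=T(s); Mi=np.linalg.inv(M); print(s['clock'],s['position'],np.degrees(np.arctan2(M[1,0],M[0,0])),np.array(s['contact_force']))
p=snap('wrist'); save(p,'w5.png')
P=np.array([np.r_[depth(p,(u,v)),(Mi@np.r_[depth(p,(u,v)),1])[:3]] for v in range(0,300) for u in range(200,440)])
k=P[(P[:,3]>15)&(abs(P[:,4])<45)]
h=k[(abs(k[:,2]-74)<3)&(k[:,3]>75)]; print('head',len(h),h.mean(0))
h=k[(abs(k[:,2]-55)<2)&(k[:,3]>60)]; print('roller',len(h),h.mean(0), h.min(0)[3:],h.max(0)[3:])
for a in (14,26,44,58,66):
    c=k[(k[:,3]>a)&(k[:,3]<a+6)&(abs(k[:,4])<19)&(k[:,2]>57.5)&(k[:,2]<72)]; print('clip',a,len(c),np.median(c,0)[2:], c[:,3].max())
E
python3 g.py
```

```text
7.85 [ 482.27 -115.63  235.31] 19.832028697895243 [-0.42  0.   -0.23]
head 2836 [578.15 -80.33  74.05 102.11  -0.71 161.29]
roller 15168 [577.86 -80.44  55.26 101.8   -0.71 180.08] [ 72.72 -30.27 178.34] [126.36  28.91 182.34]
clip 14 321 [ 63.49  17.62  -0.27 171.83] 19.989971665460473
clip 26 560 [ 63.6   29.68  -0.05 171.72] 31.96063013613383
clip 44 561 [ 63.1   45.52   0.15 172.23] 49.99867303931023
clip 58 596 [ 63.35  61.35  -4.72 171.98] 63.98846872101984
clip 66 433 [ 62.73  68.44   9.44 172.6 ] 71.52448218223492
```

The clip is level with its underside at about 57.3 mm, inside the groove height. I'll check whether the buffer can be seen.

```bash
python3 -c "
import cv2,numpy as np
a=cv2.imread('pics/top0.png')[180:300,425:515];b=cv2.imread('pics/scene0.png')[240:360,420:500]
f=lambda x:cv2.convertScaleAbs(cv2.resize(x,(390,590),interpolation=cv2.INTER_CUBIC),alpha=1.6,beta=20)
cv2.imwrite('pics/crop.png',np.hstack([f(a),f(b)]))"
```

```text
(no output)
```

View pics/crop.png

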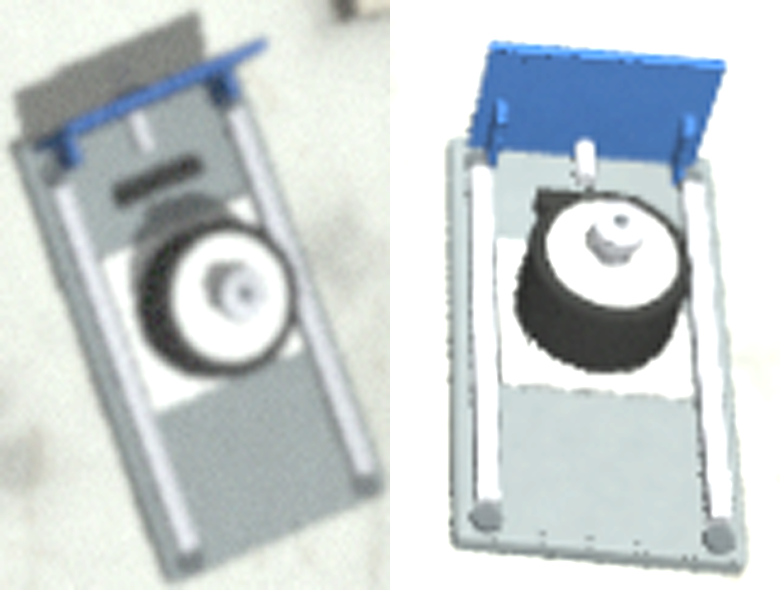

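In the crop the carriage plate's front edge is near (178,230), and a black buffer bar stands ahead of it near (160,192). I'll measure that gap.

Run:
```python
from h import *
np.set_printoptions(precision=1,suppress=True)
u=np.array([np.cos(np.radians(20)),np.sin(np.radians(20))]);n=np.array([-u[1],u[0]]);c=np.array([578,-80.4])
p=snap('top')
P=[];I=[]
for v in range(185,260):
    for x in range(430,515):
        P.append(depth(p,(x,v)));I.append(p['img'][v,x].mean())
P=np.array(P);I=np.array(I);a=(P[:,:2]-c)@u;b=(P[:,:2]-c)@n
for lo,hi in((-6,6),(8,18),(20,27)):
    print('lateral',lo,hi)
    for t in range(20,90,2):
        k=(a>=t)&(a<t+2)&(b>lo)&(b<hi)
        if k.any(): print(t,k.sum(),'z %.1f I %.0f'%(np.median(P[k,2]),np.median(I[k])),end=' | ')
    print()
```

```text
lateral -6 6
20 6 z 55.9 I 77 | 22 8 z 55.5 I 55 | 24 7 z 55.1 I 34 | 26 7 z 56.6 I 39 | 28 10 z 26.7 I 55 | 30 8 z 15.4 I 66 | 32 7 z 13.1 I 61 | 34 7 z 12.0 I 56 | 36 6 z 12.8 I 57 | 38 6 z 12.0 I 56 | 40 7 z 12.0 I 56 | 42 5 z 11.6 I 55 | 44 8 z 13.2 I 45 | 46 7 z 24.1 I 35 | 48 7 z 23.3 I 22 | 50 7 z 23.3 I 27 | 52 7 z 22.2 I 38 | 54 7 z 12.6 I 49 | 56 5 z 12.7 I 55 | 58 7 z 12.2 I 55 | 60 6 z 11.8 I 59 | 62 7 z 14.3 I 66 | 64 6 z 20.8 I 66 | 66 7 z 21.0 I 69 | 68 7 z 19.9 I 73 | 70 7 z 19.6 I 86 | 72 6 z 18.1 I 108 | 74 6 z 19.9 I 115 | 76 8 z 19.4 I 100 | 78 14 z 65.9 I 74 | 80 7 z 70.6 I 79 | 82 5 z 70.3 I 78 | 84 2 z 26.9 I 62 | 86 7 z 21.8 I 66 | 88 8 z 19.3 I 68 | 
lateral 8 18
20 6 z 54.8 I 45 | 22 11 z 54.1 I 28 | 24 15 z 48.3 I 28 | 26 11 z 22.7 I 54 | 28 6 z 17.7 I 80 | 30 6 z 15.9 I 72 | 32 5 z 10.7 I 61 | 34 5 z 10.8 I 56 | 36 6 z 12.3 I 58 | 38 6 z 11.8 I 58 | 40 6 z 11.0 I 58 | 42 5 z 11.2 I 54 | 44 5 z 11.7 I 48 | 46 6 z 23.5 I 32 | 48 6 z 23.4 I 22 | 50 4 z 23.2 I 28 | 52 6 z 22.3 I 38 | 54 5 z 12.3 I 49 | 56 5 z 12.5 I 56 | 58 5 z 12.5 I 57 | 60 5 z 12.2 I 55 | 6
[... 208 characters left out ...]
73 | 86 5 z 1.3 I 75 | 88 5 z 1.0 I 75 | 
lateral 20 27
20 7 z 18.9 I 75 | 22 3 z 18.6 I 87 | 24 4 z 17.1 I 86 | 26 4 z 18.4 I 87 | 28 3 z 17.0 I 80 | 30 4 z 14.3 I 71 | 32 4 z 11.8 I 63 | 34 4 z 10.5 I 59 | 36 4 z 12.2 I 57 | 38 5 z 12.1 I 55 | 40 3 z 13.4 I 55 | 42 3 z 11.0 I 57 | 44 5 z 12.0 I 55 | 46 4 z 13.9 I 51 | 48 3 z 14.6 I 52 | 50 5 z 11.9 I 54 | 52 3 z 11.5 I 54 | 54 4 z 12.5 I 57 | 56 4 z 11.7 I 58 | 58 4 z 12.5 I 58 | 60 4 z 14.9 I 56 | 62 4 z 11.6 I 56 | 64 4 z 12.3 I 54 | 66 3 z 11.0 I 57 | 68 3 z 13.2 I 63 | 70 4 z 13.2 I 80 | 72 3 z 13.3 I 95 | 74 3 z 13.7 I 103 | 76 4 z 12.8 I 95 | 78 8 z 59.8 I 77 | 80 4 z 71.5 I 79 | 82 3 z 70.5 I 70 | 86 3 z 0.8 I 71 | 88 4 z 2.0 I 77 |
```

The buffer face is about 15 mm ahead of the carriage. I expect the clip to touch after about 36 mm, and the buffer to be met after about 51 mm of advance.

Emit:
carry_out:
  slide:
    - [0.005, 0, 0]
    - [0.011, 0, 0]
    - [0.017, 0, 0]
    - [0.022, 0, 0]
    - [0.027, 0, 0]
    - [0.03, 0, 0]
    - [0.032, 0, 0]
    - [0.032, 0, 0]
  roll: [0, 0, 0, 0, 0, 0, 0, 0]
  claw: [0.01, 0.01, 0.01, 0.01, 0.01, 0.01, 0.01, 0.01]

```text
clock: 8.95
position: [512.2, -104.7, 235.2]
ee_rot: [0.985, 0.172, -0.0, -0.0]
contact_force: [-0.4, -0.5, -0.6]
gripper_width: 17.4
grasp_force: 58.7
```

Emit:
carry_out:
  slide:
    - [0.001, 0, 0]
    - [0.002, 0, 0]
    - [0.003, 0, 0]
    - [0.004, 0, 0]
    - [0.005, 0, 0]
    - [0.006, 0, 0]
    - [0.007, 0, 0]
    - [0.008, 0, 0]
  roll: [0, 0, 0, 0, 0, 0, 0, 0]
  claw: [0.01, 0.01, 0.01, 0.01, 0.01, 0.01, 0.01, 0.01]

```text
clock: 9.95
position: [519.3, -102.1, 234.9]
ee_rot: [0.985, 0.172, -0.001, -0.0]
contact_force: [-4.0, -0.2, 0.5]
gripper_width: 17.5
grasp_force: 58.6
```

```bash
cat > k.py <<'E'
from h import *
np.set_printoptions(precision=2,suppress=True)
s=read_state(); M=T(s); Mi=np.linalg.inv(M); f=np.array(s['contact_force'])
print(s['clock'],'adv',M[:3,0]@(M[:3,3]-[482.27,-115.63,235.31]),M[2,3],'F tool',M[:3,:3].T@f,np.array(s['wrist_torque']))
p=snap('wrist')
P=np.array([np.r_[depth(p,(u,v)),(Mi@np.r_[depth(p,(u,v)),1])[:3]] for v in range(0,300) for u in range(200,440)])
k=P[(P[:,3]>25)&(abs(P[:,4])<45)]
h=k[(abs(k[:,2]-74)<2)&(k[:,3]>40)]; c=h.mean(0); print('head',len(h),c,'travel',M[:2,0]@(c[:2]-[578.15,-80.33]),'seat gap',c[3]-52)
E
python3 k.py
```

```text
9.95 adv 39.43133960632521 234.86320801533844 F tool [-3.81 -1.16 -0.47] [0.05 1.1  0.09]
head 2119 [581.94 -78.94  74.    67.04  -0.4  160.76] travel 4.040219402957364 seat gap 15.042308926351481
```

Emit:
carry_out:
  slide:
    - [0.001, 0, 0]
    - [0.002, 0, 0]
    - [0.003, 0, 0]
    - [0.004, 0, 0]
    - [0.005, 0, 0]
    - [0.006, 0, 0]
    - [0.0065, 0, 0]
    - [0.007, 0, 0]
  roll: [0, 0, 0, 0, 0, 0, 0, 0]
  claw: [0.01, 0.01, 0.01, 0.01, 0.01, 0.01, 0.01, 0.01]

```text
clock: 11.0
position: [526.3, -99.6, 235.2]
ee_rot: [0.985, 0.172, -0.0, -0.0]
contact_force: [-3.3, 0.7, -0.8]
gripper_width: 17.4
grasp_force: 58.7
```

```bash
python3 k.py
```

```text
11.0 adv 46.84819128275779 235.18818219784288 F tool [-2.91 -1.8   0.77] [0.37 1.16 0.17]
head 2108 [589.09 -76.34  74.01  66.97  -0.59 161.17] travel 11.642400902854584 seat gap 14.971451258474332
```

Travel is 11.6 mm at a steady 3 N. From here I move in small steps.

Emit:
carry_out:
  slide:
    - [0.0005, 0, 0]
    - [0.001, 0, 0]
    - [0.0015, 0, 0]
    - [0.002, 0, 0]
    - [0.002, 0, 0]
  roll: [0, 0, 0, 0, 0]
  claw: [0.01, 0.01, 0.01, 0.01, 0.01]

```text
clock: 11.68
position: [528.2, -99.0, 235.2]
ee_rot: [0.985, 0.172, 0.0, 0.0]
contact_force: [-4.0, 1.1, -1.0]
gripper_width: 17.3
grasp_force: 58.7
```

```bash
python3 k.py
```

```text
11.675 adv 48.88979091723998 235.21052569912032 F tool [-3.43 -2.4   1.01] [0.39 1.16 0.15]
head 2116 [591.05 -75.66  73.99  66.98  -0.62 161.23] travel 13.719576288152846 seat gap 14.97573695086453
```

Emit:
carry_out:
  slide:
    - [0.0003, 0, 0]
    - [0.0007, 0, 0]
    - [0.001, 0, 0]
    - [0.001, 0, 0]
  roll: [0, 0, 0, 0]
  claw: [0.01, 0.01, 0.01, 0.01]

```text
clock: 12.22
position: [529.1, -98.6, 235.2]
ee_rot: [0.985, 0.172, 0.0, -0.0]
contact_force: [-4.1, 1.4, -0.8]
gripper_width: 17.5
grasp_force: 58.7
```

```bash
python3 k.py
```

```text
12.225 adv 49.863121092122384 235.21189513531064 F tool [-3.35 -2.69  0.79] [0.37 1.13 0.15]
head 2123 [591.94 -75.3   73.99  66.98  -0.64 161.22] travel 14.677980747049038 seat gap 14.977235599415991
```

Emit:
carry_out:
  slide:
    - [0.0003, -0.0002, 0]
    - [0.0007, -0.0004, 0]
    - [0.001, -0.0004, 0]
    - [0.001, -0.0004, 0]
  roll: [0, 0, 0, 0]
  claw: [0.01, 0.01, 0.01, 0.01]

```text
clock: 12.78
position: [530.0, -98.0, 235.3]
ee_rot: [0.985, 0.172, 0.0, 0.0]
contact_force: [-4.0, 0.2, -0.6]
gripper_width: 17.7
grasp_force: 58.7
```

```bash
python3 k.py
```

```text
12.775 adv 50.83905985587433 235.31078718824878 F tool [-3.71 -1.53  0.64] [0.01 1.08 0.07]
head 2121 [592.83 -74.92  74.01  66.95  -0.43 161.31] travel 15.642203259481803 seat gap 14.951283549150716
```

Emit:
carry_out:
  slide:
    - [0.0003, -0.0001, 0]
    - [0.0007, -0.0002, 0]
    - [0.001, -0.0002, 0]
    - [0.001, -0.0002, 0]
  roll: [0, 0, 0, 0]
  claw: [0.01, 0.01, 0.01, 0.01]

```text
clock: 13.32
position: [530.5, -97.5, 235.1]
ee_rot: [0.985, 0.172, -0.0, 0.0]
contact_force: [-4.5, 0.0, -0.5]
gripper_width: 17.5
grasp_force: 58.7
```

```bash
python3 k.py
```

```text
13.325 adv 51.54824669503384 235.05673941619608 F tool [-4.26 -1.54  0.55] [-0.53  1.34 -0.04]
head 2123 [593.03 -74.88  74.02  66.63  -0.12 160.98] travel 15.850956449275525 seat gap 14.626489701650002
```

Emit:
carry_out:
  slide:
    - [0.0003, 0, 0]
    - [0.0007, 0, 0]
    - [0.001, 0, 0]
    - [0.001, 0, 0]
  roll: [0, 0, 0, 0]
  claw: [0.01, 0.01, 0.01, 0.01]

```text
clock: 13.88
position: [531.2, -97.3, 235.0]
ee_rot: [0.985, 0.172, -0.001, -0.0]
contact_force: [-5.0, -1.9, -0.8]
gripper_width: 17.4
grasp_force: 58.7
```

```bash
python3 k.py
```

```text
13.875 adv 52.29522612553905 234.95455872667608 F tool [-5.38  0.09  0.83] [-0.66  1.59 -0.03]
head 2124 [593.17 -74.88  74.03  66.15  -0.04 160.8 ] travel 15.9780881157113 seat gap 14.147430851756667
```

Emit:
carry_out:
  slide:
    - [0.0004, 0, 0]
    - [0.0008, 0, 0]
    - [0.0012, 0, 0]
    - [0.0015, 0, 0]
    - [0.0015, 0, 0]
  roll: [0, 0, 0, 0, 0]
  claw: [0.01, 0.01, 0.01, 0.01, 0.01]

```text
clock: 14.55
position: [532.2, -96.9, 234.7]
ee_rot: [0.985, 0.172, -0.002, -0.0]
contact_force: [-6.7, -2.6, -0.5]
gripper_width: 17.2
grasp_force: 58.7
```

```bash
python3 k.py
```

```text
14.55 adv 53.30957637646038 234.71534464332095 F tool [-7.19  0.21  0.48] [-0.86  1.81 -0.  ]
head 2117 [593.29 -74.79  74.02  65.54  -0.01 160.47] travel 16.124457714873653 seat gap 13.540244645701264
```

Emit:
carry_out:
  slide:
    - [0.0003, 0, 0]
    - [0.0007, 0, 0]
    - [0.001, 0, 0]
    - [0.001, 0, 0]
  roll: [0, 0, 0, 0]
  claw: [0.01, 0.01, 0.01, 0.01]

```text
clock: 15.1
position: [532.9, -96.7, 234.6]
ee_rot: [0.985, 0.172, -0.002, -0.0]
contact_force: [-6.7, -3.3, -1.4]
gripper_width: 17.3
grasp_force: 58.7
```

```bash
cat >> k.py <<'E'
for a in (14,22,40,50,56):
    c=P[(P[:,3]>a)&(P[:,3]<a+6)&(abs(P[:,4])<19)&(P[:,2]>57.5)&(P[:,2]<72)]
    if len(c): print('clip',a,len(c),np.median(c,0)[2:], c[:,4].min(),c[:,4].max())
save(p,'last.png')
E
python3 k.py
```

```text
15.1 adv 54.071502884760385 234.56806752153147 F tool [-7.44  0.86  1.4 ] [-0.86  1.94 -0.03]
head 2102 [593.29 -74.77  74.01  64.92   0.01 160.28] travel 16.13034027301529 seat gap 12.918560391613894
clip 14 394 [ 62.58  17.02  -0.27 171.92] -7.072651606914405 6.9281405703620464
clip 22 403 [ 62.47  25.02   0.17 172.  ] -6.953632163875369 6.819053168190152
clip 40 911 [ 62.29  43.34   0.15 172.09] -13.044773469870506 12.96129645238517
clip 50 294 [ 62.08  53.04   8.82 172.26] -12.88690651485146 12.957800228189
clip 56 271 [ 62.24  58.94  -7.12 172.07] -14.57070780503085 14.866408990981029
```

Emit:
carry_out:
  slide:
    - [0.0004, 0, -0.0003]
    - [0.0008, 0, -0.0005]
    - [0.0012, 0, -0.0005]
    - [0.0012, 0, -0.0005]
  roll: [0, 0, 0, 0]
  claw: [0.01, 0.01, 0.01, 0.01]

```text
clock: 15.65
position: [534.1, -96.2, 235.1]
ee_rot: [0.985, 0.172, -0.002, -0.0]
contact_force: [-5.7, -2.6, -1.7]
gripper_width: 17.5
grasp_force: 58.7
```

```bash
python3 k.py
```

```text
15.65 adv 55.3786386114644 235.06950980128943 F tool [-6.22  0.5   1.68] [-0.84  1.81 -0.04]
head 2072 [593.31 -74.79  74.01  63.56   0.02 160.81] travel 16.139776212110338 seat gap 11.56175115340261
clip 14 386 [ 63.08  16.97  -0.05 171.93] -7.0484028440166355 6.937319250200034
clip 22 401 [ 63.07  25.04  -0.27 171.9 ] -6.9189532074505 6.823987819742996
clip 40 914 [ 62.77  43.33  -0.27 172.13] -13.098304300752432 14.926139779513392
clip 50 290 [ 62.71  52.96  -9.09 172.14] -13.135635697066647 13.385542650981478
clip 56 278 [ 62.76  59.02   8.04 172.09] -14.9995807004195 15.250594245078986
```

Emit:
carry_out:
  slide:
    - [0.0004, 0, 0]
    - [0.0008, 0, 0]
    - [0.0012, 0, 0]
    - [0.0012, 0, 0]
  roll: [0, 0, 0, 0]
  claw: [0.01, 0.01, 0.01, 0.01]

```text
clock: 16.2
position: [538.4, -94.7, 236.6]
ee_rot: [0.985, 0.173, 0.003, 0.0]
contact_force: [2.6, 1.7, -1.6]
gripper_width: 17.4
grasp_force: 58.7
```

```bash
python3 k.py
```

```text
16.2 adv 59.93561227467924 236.62023191888863 F tool [ 3.   -0.77  1.62] [ 0.58 -0.65  0.02]
head 1949 [592.72 -74.86  73.93  56.71  -0.45 163.07] travel 15.557472510929312 seat gap 4.708540353126743
clip 14 374 [ 64.82  17.07  -0.27 171.92] -7.057615577742723 6.4824406134335675
clip 22 391 [ 64.84  25.    -0.27 171.96] -6.949498018490402 6.826107821970766
clip 40 659 [ 65.03  42.41   0.16 171.88] -13.114844043946931 12.602725698429651
clip 50 147 [ 65.07  53.11   9.63 171.92] -12.717352880997936 12.194131356809493
clip 56 319 [ 65.12  60.13   6.61 171.91] -13.83100959660348 13.687873924816728
```

It snapped over the throat, with 4.7 mm left to go. I continue gently to fully home.

Emit:
carry_out:
  slide:
    - [0.0007, 0, 0.0003]
    - [0.0014, 0, 0.0005]
    - [0.0021, 0, 0.0005]
    - [0.0028, 0, 0.0005]
    - [0.0035, 0, 0.0005]
    - [0.0035, 0, 0.0005]
  roll: [0, 0, 0, 0, 0, 0]
  claw: [0.01, 0.01, 0.01, 0.01, 0.01, 0.01]

```text
clock: 17.0
position: [539.4, -94.4, 235.0]
ee_rot: [0.985, 0.172, -0.001, -0.0]
contact_force: [1.7, -0.4, -0.6]
gripper_width: 17.2
grasp_force: 59.0
```

```bash
python3 k.py
```

```text
17.0 adv 60.91326015394502 235.0062228208197 F tool [1.48 0.98 0.62] [ 0.07 -0.49 -0.02]
head 1947 [590.89 -75.64  74.01  55.01  -0.12 160.94] travel 13.578934860104932 seat gap 3.00536498904232
clip 14 375 [ 63.17  16.99  -0.27 171.82] -7.0321020555411735 6.934779481424016
clip 22 403 [ 63.06  25.06   0.17 171.92] -6.928955614923581 6.837054169947976
clip 40 555 [ 63.1   42.06  -0.69 171.86] -13.101272910573215 12.961813763013765
clip 50 127 [ 62.92  53.47  -9.92 172.03] -17.909106820939115 12.130144804843297
clip 56 354 [ 63.18  60.05  -5.58 171.77] -17.141115379948644 13.707164147786045
```

Emit:
carry_out:
  slide:
    - [0.0007, 0, 0]
    - [0.0014, 0, 0]
    - [0.0021, 0, 0]
    - [0.0028, 0, 0]
    - [0.003, 0, 0]
    - [0.003, 0, 0]
  roll: [0, 0, 0, 0, 0, 0]
  claw: [0.01, 0.01, 0.01, 0.01, 0.01, 0.01]

```text
clock: 17.8
position: [541.7, -93.4, 234.8]
ee_rot: [0.985, 0.172, -0.001, -0.0]
contact_force: [-3.4, -0.7, -0.9]
gripper_width: 17.7
grasp_force: 59.0
```

```bash
python3 k.py
```

```text
17.8 adv 63.45169364227177 234.78401948547264 F tool [-3.41 -0.52  0.91] [-0.28  0.89  0.05]
head 2076 [595.5  -73.75  73.92  57.7   -0.08 160.71] travel 18.556463919798947 seat gap 5.701365133973404
clip 14 384 [ 62.83  16.98  -0.27 171.91] -7.065434503346552 6.92773797170662
clip 22 398 [ 62.72  24.91   0.17 172.  ] -6.924241077884574 6.843083319910448
clip 40 347 [ 62.67  42.21  -6.63 172.01] -13.110764567224322 12.99104668709657
clip 50 139 [ 62.5   53.5   -9.72 172.14] -11.996607850794192 11.887238160756112
clip 56 505 [ 62.69  59.98  -2.2  171.94] -13.008781529669704 13.254922369836976
```

Run:
```python
from h import *
np.set_printoptions(precision=2,suppress=True)
i=cv2.imread('pics/last.png'); cv2.imwrite('pics/l1.png',cv2.resize(i[80:400,160:480],(600,600)))
s=read_state();M=T(s);Mi=np.linalg.inv(M);p=snap('wrist')
P=np.array([np.r_[depth(p,(u,v)),(Mi@np.r_[depth(p,(u,v)),1])[:3]] for v in range(0,300) for u in range(200,440)])
h=P[(abs(P[:,2]-74)<2)&(P[:,3]>30)&(abs(P[:,4])<15)]; print(h[:,3:].min(0),h[:,3:].max(0)); print(np.histogram(h[:,3],20))
r=P[(abs(P[:,2]-55)<1.5)&(P[:,3]>30)]; print('roller',r[:,3:].min(0),r[:,3:].max(0))
```

```text
[ 42.49 -14.81 158.68] [121.1   14.66 162.65]
(array([205, 429, 491, 483, 316,   6,   0,   0,   0,   0,   0,   0,   0,
         0,   0,   0,   0,   0,   0,  64]), array([ 42.49,  46.42,  50.35,  54.28,  58.21,  62.14,  66.07,  70.  ,
        73.93,  77.86,  81.79,  85.72,  89.66,  93.59,  97.52, 101.45,
       105.38, 109.31, 113.24, 117.17, 121.1 ]))
roller [ 30.1  -44.61 178.  ] [119.37  43.21 181.19]
```

View pics/l1.png

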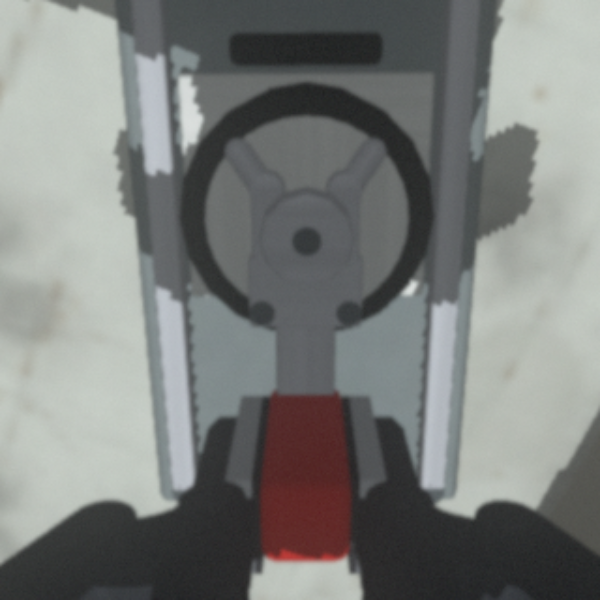

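The head now sits over the seat: its centre is at tool x 52.4 and the seat is at 52. The earlier mean was polluted by guard points at the image edge. I'll push on to the buffer to confirm it is home.

Emit:
carry_out:
  slide:
    - [0.0006, 0, 0]
    - [0.0012, 0, 0]
    - [0.0018, 0, 0]
    - [0.0024, 0, 0]
    - [0.0024, 0, 0]
  roll: [0, 0, 0, 0, 0]
  claw: [0.01, 0.01, 0.01, 0.01, 0.01]

```text
clock: 18.52
position: [544.0, -92.6, 235.0]
ee_rot: [0.985, 0.172, -0.001, -0.0]
contact_force: [-5.9, -1.3, 0.3]
gripper_width: 17.2
grasp_force: 59.0
```

```bash
sed -i 's/(k\[:,3\]>40)/(k[:,3]>40)\&(k[:,3]<75)/' k.py; python3 k.py
```

```text
18.525 adv 65.91265702181035 234.9691635854742 F tool [-5.97 -0.75 -0.24] [-0.61  1.47 -0.04]
head 1921 [593.32 -74.76  74.06  52.83   0.03 160.78] travel 16.161100849905356 seat gap 0.8283364192636284
clip 14 378 [ 62.99  17.04  -0.27 171.94] -7.034903011220592 6.936514309586016
clip 22 408 [ 62.99  25.03   0.16 171.91] -6.938672798935784 6.823088429083725
clip 40 352 [ 62.9   42.24  -5.14 171.96] -13.13040465864924 12.92832208122394
clip 50 154 [ 62.83  53.51  -9.6  172.  ] -11.973823782163208 11.94750882718418
clip 56 514 [ 62.96  60.05   0.72 171.87] -13.05025927534274 18.55740487040677
```

Emit:
carry_out:
  slide:
    - [0.0004, 0, 0]
    - [0.0008, 0, 0]
    - [0.0008, 0, 0]
  roll: [0, 0, 0]
  claw: [0.01, 0.01, 0.01]

```text
clock: 18.95
position: [544.4, -92.5, 234.8]
ee_rot: [0.985, 0.172, -0.002, -0.0]
contact_force: [-6.3, -2.3, -0.3]
gripper_width: 17.2
grasp_force: 59.1
```

```bash
python3 k.py
```

```text
18.95 adv 66.2847214523594 234.76855442823518 F tool [-6.71  0.05  0.34] [-0.67  1.72 -0.02]
head 1936 [593.38 -74.78  74.    52.74   0.12 160.56] travel 16.213259105011904 seat gap 0.7413824009562262
clip 14 382 [ 62.8   16.99  -0.27 171.9 ] -7.067383120429213 6.921511059024567
clip 22 407 [ 62.78  25.1    0.16 171.9 ] -6.943066391101979 6.856674728459268
clip 40 326 [ 62.64  42.37  -6.62 171.97] -13.138213575759778 12.977786904145546
clip 50 146 [ 62.51  53.43  -9.72 172.05] -12.070449973725886 11.872032807133877
clip 56 524 [ 62.65  60.15  -1.22 171.89] -13.368548908433127 13.257639272429856
```

Emit:
carry_out:
  slide:
    - [0.0004, 0, 0]
    - [0.0008, 0, 0]
    - [0.001, 0, 0]
    - [0.001, 0, 0]
  roll: [0, 0, 0, 0]
  claw: [0.01, 0.01, 0.01, 0.01]

```text
clock: 19.5
position: [544.8, -92.2, 234.5]
ee_rot: [0.985, 0.172, -0.003, -0.0]
contact_force: [-6.8, -2.2, -0.9]
gripper_width: 17.1
grasp_force: 59.1
```

```bash
python3 k.py
```

```text
19.5 adv 66.78080504437376 234.52564973618206 F tool [-7.17 -0.24  0.91] [-0.75  2.13  0.03]
head 1931 [593.53 -74.69  74.01  52.69   0.2  160.21] travel 16.384296106610652 seat gap 0.6917224062595793
clip 14 378 [ 62.44  17.11   0.17 171.98] -7.02919429593905 6.922510338616746
clip 22 399 [ 62.43  25.11   0.16 171.96] -6.9299068259606145 6.859107220248063
clip 40 321 [ 62.25  42.35  -6.63 172.04] -13.09109845750038 12.964993123389434
clip 50 148 [ 62.2   53.66  -9.72 172.03] -11.98643468520413 11.872207291303567
clip 56 539 [ 62.29  60.01  -1.02 171.9 ] -13.340525268716874 13.271284406837026
```

Roller and clip now move together, so the clip is home. I'll relax the push, open and rise.

Emit:
carry_out:
  slide:
    - [-0.0008, 0, 0]
    - [-0.0016, 0, 0]
    - [-0.0018, 0, 0]
    - [-0.0018, 0, 0]
    - [-0.0018, 0, 0]
    - [-0.0018, 0, 0]
    - [-0.0018, 0, 0]
    - [-0.0018, 0, 0]
  roll: [0, 0, 0, 0, 0, 0, 0, 0]
  claw: [0.01, 0.01, 0.01, 0.025, 0.04, 0.06, 0.06, 0.06]

```text
clock: 20.55
position: [544.8, -92.3, 235.3]
ee_rot: [0.985, 0.172, 0.0, 0.0]
contact_force: [-0.2, -0.1, -0.2]
gripper_width: 59.9
grasp_force: 0.0
```

Emit:
carry_out:
  slide:
    - [0, 0, -0.005]
    - [0, 0, -0.02]
    - [0, 0, -0.04]
    - [0, 0, -0.07]
    - [0, 0, -0.1]
    - [0, 0, -0.12]
    - [0, 0, -0.12]
    - [0, 0, -0.12]
  roll: [0, 0, 0, 0, 0, 0, 0, 0]
  claw: [0.06, 0.06, 0.06, 0.06, 0.06, 0.06, 0.06, 0.06]

```text
clock: 21.55
position: [544.3, -92.4, 354.8]
ee_rot: [0.985, 0.172, -0.0, -0.0]
contact_force: [0.1, -0.5, -0.2]
gripper_width: 60.1
grasp_force: 0.0
```

Run:
```python
from h import *
s=read_state();M=T(s);Mi=np.linalg.inv(M);print(s['clock'],s['position'],s['contact_force']);p=snap('wrist'); save(p,'w9.png')
P=np.array([np.r_[depth(p,(u,v)),(Mi@np.r_[depth(p,(u,v)),1])[:3]] for v in range(0,400) for u in range(200,440)])
k=P[(P[:,3]>-30)&(P[:,3]<110)&(abs(P[:,4])<25)]
for n,a,b in(('head',72,76),('handle',98,105),('clip',60,67)):
    h=k[(k[:,2]>a)&(k[:,2]<b)];print(n,len(h),h.mean(0).round(1),h[:,3:5].min(0).round(1),h[:,3:5].max(0).round(1),np.median(h[:,2]))
```

```text
21.55 [544.26139254 -92.38876091 354.79010626] [ 0.07127508 -0.5466709  -0.18604671]
head 641 [ 5.891e+02 -7.630e+01  7.400e+01  4.790e+01  2.000e-01  2.808e+02] [ 5.1 -9. ] [60.9  9.5] 73.95829978788205
handle 4 [545.1 -89.3  98.5   2.   -2.5 256.3] [ 0.6 -5.2] [3.  3.7] 98.49918349931875
clip 1464 [ 5.801e+02 -7.940e+01  6.280e+01  3.830e+01  1.000e-01  2.920e+02] [  5.  -17.1] [68.5 17.6] 62.70770526503898
```

View pics/w9.png

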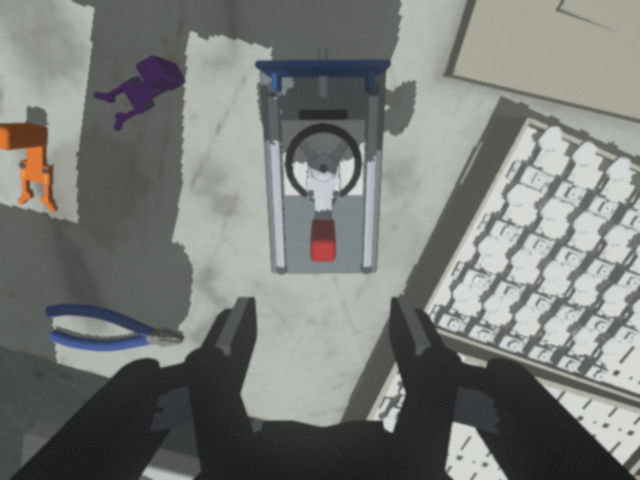

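The picture shows the clip level and home around the spindle at (323,165), with its handle free at (323,240) and the gripper clear. I'm handing in.

```bash
python3 -c "
from bench import *
print(job_done())"
```

```text
the job is handed in; nothing more can be done
None
```

The red-handled clip snapped into the spindle groove and sits level under the head. The highest push I read was about 7.5 N at the end of a move. I released the clip, raised the gripper clear and handed the job in at about 21.6 s on the robot's clock; no verdict came back.

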